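# Rock the angle gauge on the half-round stud to its mark and hold

## Task

I want to scribe a bevel along the foot of the blue angle gauge: lift it by its wooden handle off the flat offcut and set it down level and square across the middle of the half-round stud, dial upright, and let it stand there a moment. Then gently rock it sideways on the stud until its swinging black pointer settles on the red mark, and finish while still gripping it there, its foot resting lightly on the stud: do not let go or put it down. Leave the jar, the mallet and the chisel where they are.

Things in the scene. Friction and masses are not known exactly. Their poses are not given: they have to be found in the camera images.
- gauge: Loose angle gauge, 0.3-0.6 kg: foot 36 (x) x 110 (y) x 14 mm; blue disc, radius 48, 24 thick, centre 62 up, white dial on its +x face; wooden handle 22 (x) x 30 (y) from 104 to 160 up. Origin: centre of the foot's flat underside; x out of the dial (away from the robot within 0.6 rad), y along the foot, z up. It starts on the offcut. It rocks about its x.
- gauge_grip (a point): Middle of the gauge's wooden handle, 136 mm above the gauge's origin: with the TCP here the fingertips clear the disc by 7 mm. Gripped across its 30 mm width (closing along y) the gauge cannot turn in the grip.
- pointer (a joint): Angle (rad) of the black pendulum pointer about the dial's centre, about the gauge's +x; 0: straight down at the foot, positive: tip towards the gauge's +y. It hangs plumb, so it reads minus the gauge's turn about its own x; after a movement it swings and settles in 1 to 2 s. It cannot be touched.
- mark (a joint): Angle (rad) of the red mark on the dial, measured just as for the pointer; stiff, stays as found, between 0.22 and 0.42, so the gauge must end with its +y end lower by that angle. It cannot be touched.
- pointer_tip (a point): Tip of the black pointer, 40 mm from the dial's centre (the centre lies on the gauge's z, 62 mm above its origin), 16.5 mm in front of the disc's mid-plane.
- mark_center (a point): Centre of the red mark, which is 7 mm wide (along the arc) and 14 mm long, at the same 40 mm radius and 16.5 mm in front.
- stud: Fixed half-round brown stud, 100 (x) x 90 mm (y). Origin: centre of its underside; x along the crown, away from the robot within 0.3 rad. Crown: radius 45 about an axis along x 30 up (top 75 mm). A darker knot ridge, radius 14, 98 mm long, runs along x at y = +20, axis 58 up (top 72): the gauge rocks from crown to knot as its +y end goes down by over 0.15 rad.
- offcut: Fixed flat joist offcut of pale wood, 100 (x) x 150 (y) x 30 mm, on which the gauge starts. Origin: centre of its underside.
- jar: Bystander: jar with yellow cap, 60 mm diameter, 75 mm tall, between the two wooden pieces. Origin: centre of its underside.
- mallet: Bystander: wooden mallet lying on the bench beyond the work, head 65 x 120 x 65 mm, handle 30 mm thick reaching to y = +245 mm in its frame. Origin: centre of the head's underside.
- chisel: Bystander: chisel lying between the two wooden pieces, about 205 mm long along its y, handle (24 mm thick) towards the robot. Origin: on its underside, at the handle's front end.

How it is judged:
By the outcome, as a careful person would: the job done as asked, in the order asked, and still so for the second after the job is handed in, while the arm keeps its last pose, push and grip.
It also fails if it takes over 45 s, if anything falls off the work surface, if the arm or the gripper's body presses on something with over 40 N, if the wrist force passes 120 N, or if a joint passes its speed limit or range.

## Robot

A 6-joint arm with a two-finger parallel gripper is mounted at the origin on the work surface. World frame = base frame: x ahead of the robot, y to its left, z up, the work surface at z = 0. Lengths are in m, angles in rad, forces in N, time in s.
With the tool pointing down it reaches from about 0.2 to 0.875 m from the base axis. Payload 3.4 kg.
Tool frame: the origin (TCP) lies between the finger pads, 19 mm behind the fingertips; this is the grasp point; z points along the fingers, y is the line along which they close (so a half turn about z gives the same grasp; the last joint's range is limited). The gripper opens to 94 mm and grips with 3 to 60 N. Pads are 16 mm wide; open, the fingers measure 119 mm over their backs; the gripper's body (75 mm by 177 mm) begins 78 mm behind the grasp point.
Start: joints at [-1.366, 0.276, 1.505, -0, 1.361, -0.121], TCP at [0.184, -0.545, 0.224] pointing down, gripper open.
Joint ranges: [-2.89, 2.89], [-0.75, 2.08], [0.22, 2.7], [-1.18, 4.32], [0.11, 2.71], [-2.7, 2.7]. Speed limits (rad/s): [2.57, 2.57, 3.14, 3.14, 3.14, 3.14].

## Interface

Orientations are given as a unit quaternion [x, y, z, w].
In Python, from plant import get_obs, grab_frame, camera_info, finish_job gives the robot as it stands. The module is installed in compiled form; this text tells all that it offers.
- The arm moves only by the tool drive_tool, never from a script. Its argument "increments" is a list of rows, each a list of 3 entries, a list of its own where there are three numbers: the shift along the tool's x, y, z normalised to -1 to 1, where 1 is 0.04 m, then the turn, a rotation vector about the tool's x, y, z normalised to -1 to 1, where 1 is 180 degrees, then the closure, from -1 (fully open) to 1 (shut). In form: [[[dx, dy, dz], [rx, ry, rz], fingers], ...]. A call has 1 to 20 rows; each row shifts and turns the commanded pose from where the row before left it, along the tool's axes as they then stand; what a row does not reach is not made up. A row lasts 1/12 s, in which the tool goes at most 41.7 mm and 7.16 degrees, less where a joint would pass 70% of its speed; a pose out of reach is approached as far as the arm can. A call with a number of a shift or a turn outside -1 to 1 is refused whole. A call with a gripper value outside its range is refused whole. The fingers move at their own pace and stop on an object; "grip_force" is the grip in N (left out, the last holds). Time passes only in rows, so rows that do not move let the fingers close. It gives the time, the measured TCP pose, the force, the opening and the grip force at its end, in the units of the state.
- get_obs(): the state, without advancing time (a new reading comes with each control period).
- grab_frame(name): name is "scene" or "top"; returns (picture, depth): 400x640x3 uint8, blue, green, red; 400x640 float32, m along the optical axis (not along the pixel's ray), 0 where there is no reading.
- camera_info(name): a dict with "camera_matrix" (3x3 intrinsics, pixels), "k1" (the pictures are not rectified: a ray, as slopes to the right and down, at radius r is drawn at 1 + k1 r^2 times it, then the intrinsics apply), "view" (4x4, takes a point from world to camera coordinates). Camera axes: x right, y up, looking along -z (the intrinsics and any distortion apply to the point x, -y, -z); pixel columns grow to the right and rows downward; lengths in m; the calibration is good to about 2 mm. A picture is of the moment at which its call begins. camera_info takes no time and is no camera call.
- finish_job(): hands the job in; it is judged then, once.
The state is a dict: "time": time; "joint_positions": joint angles; "dq": joint speeds; "effort": joint torques, N m; "eef_pos": TCP position; "eef_rot": TCP orientation; "force": force on the tool from outside, world axes, zero at the start; "torque": the same for the moment, N m; "finger_gap": opening from 0.0 (shut) to 1.0 (fully open); "gripper_force": force on a finger pad.
Only numpy, scipy, OpenCV 4.12 (cv2) and the standard library are available. Lean on these libraries where they do the work, as an engineer would, in place of code of your own. Each camera call takes 0.05 s, during which the arm holds its last target. There are 200 camera calls.

## Working session

There is one attempt and no reset: what is moved stays moved. The work goes in short steps, Python scripts to look and compute and a tool call to move; the robot and the scene stay as the last step left them, time stands still between calls to the robot, and variables do not carry over. Pictures are saved under pics/ and viewed, at most 10 in all, crops included, and the job is handed in when it is done.

Besides the shell and the picture viewer there is one more tool, called after "Request:" as name(argument=value, ...) on one line, values as JSON. drive_tool: Moves the arm, as the interface text tells. Its arguments: {"type":"object","properties":{"increments":{"type":"array","items":{"type":"array"}},"grip_force":{"type":"number"}},"required":["increments"]}

```bash
mkdir -p pics; cat > h.py <<'E'
import numpy as np,cv2
from plant import *
def save(name,fn):
    im,d=grab_frame(name); cv2.imwrite('pics/'+fn+'.png',im); np.save('pics/'+fn+'.npy',d); return im,d
def pts(name,uv,d):
    c=camera_info(name);K=np.array(c['camera_matrix'],float);k=c['k1'];V=np.array(c['view'],float)
    uv=np.asarray(uv,float).reshape(-1,1,2)
    n=cv2.undistortPoints(uv,K,np.array([k,0,0,0,0.]))[:,0]
    d=np.asarray(d,float).reshape(-1,1)
    P=np.c_[n[:,:1]*d,-n[:,1:]*d,-d]
    return (P-V[:3,3])@V[:3,:3]
def ray(name,uv):
    o=pts(name,uv,np.zeros(len(uv)));p=pts(name,uv,np.ones(len(uv)));return o[0],p-o
def on_z(name,uv,z):
    o,r=ray(name,uv);return o+r*((z-o[2])/r[:,2])[:,None]
def cloud(name,d):
    v,u=np.mgrid[0:400,0:640];return pts(name,np.c_[u.ravel(),v.ravel()],d.ravel()).reshape(400,640,3)
E
python3 - <<'E'
from h import *
for n in('scene','top'):
    save(n,n+'0');c=camera_info(n);print(n,c['camera_matrix'],c['k1'],ray(n,[[320,200]]))
print(get_obs())
E
```

```text
scene [[387.03760244   0.         319.85796636]
 [  0.         387.03760244 202.35239196]
 [  0.           0.           1.        ]] -0.015205906410467096 (array([ 1.06835499, -0.2345913 ,  0.54981336]), array([[-0.6933735 ,  0.31690492, -0.64717968]]))
top [[492.17430086   0.         315.62323969]
 [  0.         492.17430086 198.04674984]
 [  0.           0.           1.        ]] 0.0307010043977001 (array([ 0.53296318, -0.00973186,  1.197196  ]), array([[ 0.04830251,  0.00559487, -0.99886455]]))
{'time': 0.1, 'joint_positions': array([-1.36603297e+00,  2.76520757e-01,  1.50593731e+00, -6.83254820e-06,
        1.36071251e+00, -1.20997560e-01]), 'dq': array([-0.0008165 ,  0.00107591, -0.00329654,  0.00171591,  0.00051174,
        0.0007499 ]), 'effort': array([ 1.67167345e-03, -4.05452478e+01, -2.37780869e+01,  7.03174341e-02,
        2.98323145e-02, -4.36491052e-05]), 'eef_pos': array([ 0.18391841, -0.54431564,  0.22352508]), 'eef_rot': array([ 9.86763856e-01,  1.62161864e-01, -3.63720841e-05, -7.88131663e-04]), 'force': array([-0.0694942 ,  1.34392933, -0.21620639]), 'torque': array([ 0.02504099, -0.00190752,  0.0082867 ]), 'gripper_force': 0.0, 'finger_gap': 0.99963059943362}
```

View pics/scene0.png

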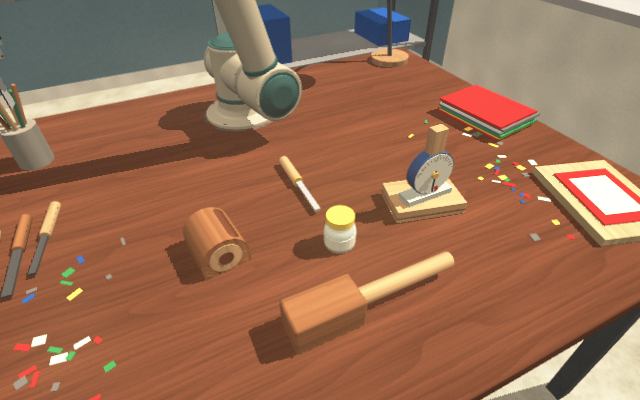

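View pics/top0.png

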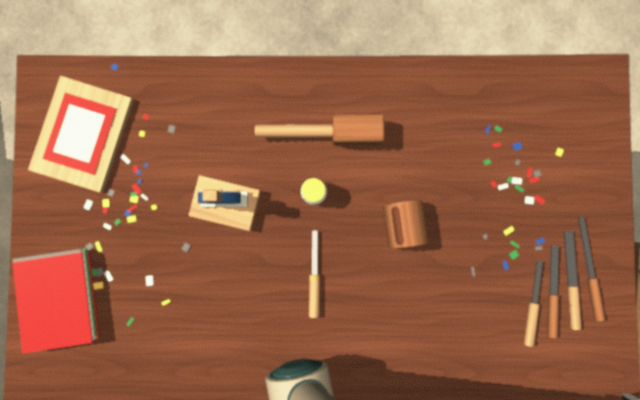

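The scene view shows the gauge on the offcut near (430,175), the stud near (215,240), the jar at (340,230), the mallet at (360,295) and the chisel at (300,185). In the top view, the gauge is at (222,198), the stud at (407,225) with the knot on its left (+y) side, the jar at (313,190), and the chisel at (315,275).

```bash
cat > m.py <<'E'
from h import *
C={n:cloud(n,np.load(f'pics/{n}0.npy')) for n in('scene','top')}
I={n:cv2.imread(f'pics/{n}0.png') for n in C}
def rect(p,t):
    (c,s,a)=cv2.minAreaRect(p[:,:2].astype(np.float32)*1000);print(t,len(p),'c',np.round(c,1),'s',np.round(s,1),'a',round(a,1),'z',np.percentile(p[:,2],[5,50,95]).round(4))
boxes={'gauge':{'top':(185,260,170,235),'scene':(380,470,120,222)},'stud':{'top':(380,435,195,252),'scene':(180,252,205,275)},'jar':{'top':(298,330,176,206),'scene':(322,358,205,253)}}
for n in C:
    for o,b in boxes.items():
        u0,u1,v0,v1=b[n];P=C[n][v0:v1,u0:u1].reshape(-1,3);c=I[n][v0:v1,u0:u1].reshape(-1,3).astype(int)
        ok=P[:,2]>0.015;print(n,o,'zmax',P[:,2].max().round(4))
        if o=='gauge':
            rect(P[(abs(P[:,2]-.03)<.005)],'offcut top')
            f=(P[:,2]>.142);rect(P[f],'handle');
            f=(P[:,2]>.18);rect(P[f],'handletop') if f.sum()>3 else 0
            f=(c[:,0]>c[:,2]+25)&(P[:,2]>.05);rect(P[f],'blue')
            q=P[f];x=q[:,:2]-q[:,:2].mean(0);w=np.linalg.eigh(x.T@x)[1][:,1];print('blue dir',np.arctan2(w[1],w[0]))
        else:
            rect(P[ok],o);q=P[P[:,2]>P[:,2].max()-(.004)];rect(q,o+' crown');
E
python3 m.py
```

```text
scene gauge zmax 0.5498
offcut top 1263 c [585.1 225.7] s [151.7 102.4] a 75.6 z [0.027  0.0296 0.0318]
handle 563 c [819.   -6.1] s [ 35.1 675.6] a 44.5 z [0.1448 0.1734 0.5498]
handletop 221 c [819.1  -6. ] s [ 34.7 675.6] a 44.5 z [0.1814 0.1895 0.5498]
blue 254 c [592.9 213.5] s [25.1 74. ] a 1.3 z [0.105  0.1257 0.137 ]
blue dir 1.4873684779443217
scene stud zmax 0.5498
stud 2932 c [ 773.7 -196.4] s [586.1  98.2] a 2.1 z [0.0223 0.0631 0.0752]
stud crown 17 c [1068.4 -234.6] s [0. 0.] a 0.0 z [0.5498 0.5498 0.5498]
scene jar zmax 0.5498
jar 1200 c [831.8 -96. ] s [ 58.8 547. ] a 63.5 z [0.0209 0.0605 0.076 ]
jar crown 4 c [1068.4 -234.6] s [0. 0.] a 0.0 z [0.5498 0.5498 0.5498]
top gauge zmax 1.1972
offcut top 1643 c [582.1 226.2] s [150.5  99.4] a 76.1 z [0.0255 0.028  0.0316]
handle 216 c [569.6 113.3] s [255.4  25.8] a 79.2 z [0.1519 0.1871 1.1972]
handletop 165 c [569.3 113.3] s [255.5  23.9] a 78.9 z [0.1834 0.188  1.1972]
blue 193 c [573.1 125.1] s [279.6  32.3] a 80.0 z [0.1074 0.1253 0.1357]
blue dir 1.4614824360583178
top stud zmax 1.1972
stud 1730 c [ 524.3 -130.6] s [102.3 237.5] a 7.3 z [0.0398 0.0678 0.0747]
stud crown 10 c [533.   -9.7] s [0. 0.] a 0.0 z [1.1972 1.1972 1.1972]
top jar zmax 1.1972
jar 519 c [585.9  13.5] s [ 56.7 105.3] a 89.3 z [0.0388 0.0722 0.0761]
jar crown 3 c [533.   -9.7] s [0. 0.] a 0.0 z [1.1972 1.1972 1.1972]
```

```bash
python3 - <<'E'
s=open('m.py').read()
s=s.replace("I[n][v0:v1,u0:u1].reshape(-1,3).astype(int)","I[n][v0:v1,u0:u1].reshape(-1,3).astype(int);g=P[:,2]<.3;P=P[g];c=c[g];S=globals().setdefault('S',{});S[n,o]=P")
s+='''
from scipy.optimize import least_squares
# handle and disc, dial plane; stud cylinder
P=S['scene','gauge'];q=P[(P[:,2]>.06)&(P[:,2]<.136)]
m=q.mean(0)
fm=np.ones(len(q),bool)
for _ in range(6):
    w=np.linalg.svd(q[fm]-q[fm].mean(0))[2][2];r=(q-q[fm].mean(0))@w;fm=abs(r)<.004
w*=np.sign(w[0]);print('dial normal',w,'yaw',np.arctan2(w[1],w[0]),'centre pt',q[fm].mean(0),fm.sum())
for n in('scene','top'):
    P=S[n,'stud'];q=P[(P[:,2]>.035)]
    def f(p):
        yaw,y0,z0=p; l=-np.sin(yaw)*(q[:,0]-.52)+np.cos(yaw)*(q[:,1]-y0)
        r=np.hypot(l,q[:,2]-z0)-.045
        return r
    s=least_squares(f,[0,-.18,.03],loss='soft_l1',f_scale=.001);yaw,y0,z0=s.x
    R=np.array([[np.cos(yaw),-np.sin(yaw)],[np.sin(yaw),np.cos(yaw)]]);l=(q[:,:2]-[.52,y0])@R
    r=f(s.x);k=(abs(r)<.003);print(n,s.x,'inl',k.mean(),'xext',np.percentile(l[:,0],[1,99]),'off y',np.median(l[abs(r)>.004],0))
    kk=(l[:,1]>.008)&(l[:,1]<.034)
    def g(p):return np.hypot(l[kk,1]-p[0],q[kk,2]-p[1])-.014
    t=least_squares(g,[.02,.058],loss='soft_l1',f_scale=.001);print('knot',t.x, 'signed',[round(float(np.median(l[(abs(l[:,1]-y)<.003),0]*0+q[abs(l[:,1]-y)<.003,2])),4) for y in np.arange(-.04,.041,.01)])
'''
open('m.py','w').write(s)
E
python3 m.py
```

```text
scene gauge zmax 0.1913
offcut top 1263 c [585.1 225.7] s [151.7 102.4] a 75.6 z [0.027  0.0296 0.0318]
handle 529 c [593.3 222.5] s [24.6 31.2] a 0.6 z [0.1448 0.1714 0.1902]
handletop 187 c [593.8 222.9] s [30.2 21.9] a 89.7 z [0.1811 0.189  0.1906]
blue 254 c [592.9 213.5] s [25.1 74. ] a 1.3 z [0.105  0.1257 0.137 ]
blue dir 1.4873684779443217
scene stud zmax 0.0773
stud 2915 c [ 536.3 -205.9] s [105.1  88.7] a 8.9 z [0.0223 0.0629 0.0751]
stud crown 526 c [ 534.9 -202.1] s [100.2  39.9] a 7.0 z [0.0734 0.0746 0.0761]
scene jar zmax 0.0773
jar 1196 c [615.5  10.5] s [56.2 57.2] a 3.4 z [0.0208 0.0604 0.076 ]
jar crown 444 c [613.5  12.2] s [51.4 51.5] a 58.7 z [0.0737 0.0749 0.0765]
top gauge zmax 0.1928
offcut top 1643 c [582.1 226.2] s [150.5  99.4] a 76.1 z [0.0255 0.028  0.0316]
handle 198 c [589.9 222.9] s [21.1 29. ] a 3.4 z [0.1518 0.1868 0.1911]
handletop 147 c [590.5 223.1] s [19.1 29.2] a 1.1 z [0.1833 0.1877 0.1913]
blue 191 c [589.7 220.3] s [20.7 86.1] a 0.3 z [0.1073 0.1253 0.1356]
blue dir 1.5834700753329918
top stud zmax 0.0781
stud 1720 c [ 533.7 -204.3] s [102.4
[... 190 characters left out ...]
 0.0722 0.0759]
jar crown 39 c [609.2  14.4] s [44.3 44. ] a 23.5 z [0.0755 0.0762 0.0779]
dial normal [ 9.99961448e-01 -4.63033859e-04  8.76862827e-03] yaw -0.0004630516772943238 centre pt [0.60541052 0.22025123 0.09874415] 1018
scene [ 0.14294196 -0.20685941  0.02957305] inl 0.7403381642512077 xext [-0.03381952  0.06741626] off y [ 0.06539106 -0.00061141]
knot [0.01754424 0.05866408] signed [0.0496, 0.0626, 0.0696, 0.0736, 0.0747, 0.0731, 0.0714, 0.0642, 0.0494]
top [ 0.13989371 -0.20631374  0.02828353] inl 0.8432790837854129 xext [-0.0359084  0.0626785] off y [0.02057087 0.02167272]
knot [0.01765472 0.0573697 ] signed [0.0495, 0.062, 0.0684, 0.0719, 0.0725, 0.0719, 0.0696, 0.0641, 0.0465]
```

```bash
cat >> m.py <<'E'
print('--')
q=np.r_[S['scene','stud'],S['top','stud']];q=q[(q[:,2]>.035)]
yaw,y0,z0=.14,-.2065,.03
for _ in range(5):
    l=-np.sin(yaw)*(q[:,0]-.52)+np.cos(yaw)*(q[:,1]-y0);k=q[(l<.004)&(l>-.04)]
    f=lambda p:np.hypot(-np.sin(p[0])*(k[:,0]-.52)+np.cos(p[0])*(k[:,1]-p[1]),k[:,2]-p[2])-.045
    yaw,y0,z0=least_squares(f,[yaw,y0,z0],loss='soft_l1',f_scale=.0015).x
l=-np.sin(yaw)*(q[:,0]-.52)+np.cos(yaw)*(q[:,1]-y0);lx=np.cos(yaw)*(q[:,0]-.52)+np.sin(yaw)*(q[:,1]-y0)
kk=(l>.014)&(l<.03)
t=least_squares(lambda p:np.hypot(l[kk]-p[0],q[kk,2]-p[1])-.014,[.02,.058],loss='soft_l1',f_scale=.001)
mid=np.mean(np.percentile(lx,[1,99]));print('stud yaw,y0,z0',yaw,y0,z0,'knot',t.x,'centre',.52+np.cos(yaw)*mid,y0+np.sin(yaw)*mid,'yext',np.percentile(l,[.5,99.5]))
# base footprint rectangles fit at mid height
im=I['scene'];h=cv2.cvtColor(im,cv2.COLOR_BGR2HSV)[120:222,400:460].astype(int)
v,u=np.nonzero(((h[...,0]<6)|(h[...,0]>174))&(h[...,1]>150));u+=400;v+=120
v2,u2=np.nonzero(h[...,2]<60);u2+=400;v2+=120
def dial(u,v,x=.5925+.0165,y=.2225,z=.092):
    o,r=ray('scene',np.c_[u,v]);p=o+r*((x-o[0])/r[:,0])[:,None];return p[:,1]-y,p[:,2]-z
for t,a,b in(('red',u,v),('dark',u2,v2)):
    if len(a):
        Y,Z=dial(a,b);R=np.hypot(Y,Z);k=(R<.05)
        print(t,len(a),list(zip(a[k],b[k],(Y[k]*1000).astype(int),(Z[k]*1000).astype(int)))[:40]); k&=(R>.025);print('ang',np.arctan2(Y[k].mean(),-Z[k].mean()),R[k].mean())
cv2.imwrite('pics/crop0.png',cv2.resize(im[120:220,380:480],(600,600),interpolation=2))
E
python3 m.py|sed -n '/--/,$p'
```

```text
--
stud yaw,y0,z0 0.21591481274767754 -0.20632421325419245 0.029285917122103225 knot [0.01551053 0.05780305] centre 0.5356059631056783 -0.20290129739262752 yext [-0.04715655  0.04283018]
red 15 [(np.int64(435), np.int64(186), np.int64(9), np.int64(-29)), (np.int64(436), np.int64(186), np.int64(11), np.int64(-30)), (np.int64(435), np.int64(187), np.int64(9), np.int64(-32)), (np.int64(436), np.int64(187), np.int64(12), np.int64(-33)), (np.int64(435), np.int64(188), np.int64(10), np.int64(-35)), (np.int64(436), np.int64(188), np.int64(13), np.int64(-36)), (np.int64(435), np.int64(189), np.int64(10), np.int64(-38)), (np.int64(436), np.int64(189), np.int64(13), np.int64(-39))]
ang 0.31778480440019896 0.0365375524454694
```

View pics/crop0.png

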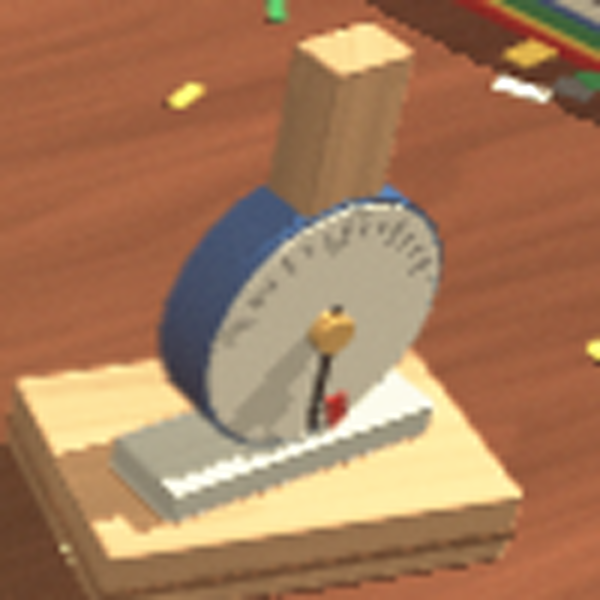

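The crop shows the gold hub at (333,330), the pointer hanging straight down with its tip near (315,420), and the red mark just right of it at (335,408), about 0.3 rad towards +y.

```bash
cat >> m.py <<'E'
print('==')
for n in(('scene',),('top',),('scene','top')):
    q=np.concatenate([S[m,'stud'] for m in n]);q=q[q[:,2]>.02]
    def loc(p):
        d=q[:,:2]-p[1:3];c,s=np.cos(p[0]),np.sin(p[0]);return c*d[:,0]+s*d[:,1],-s*d[:,0]+c*d[:,1],q[:,2]-p[3]
    def sd(p):
        x,y,z=loc(p)
        a=np.where(z>.03,np.hypot(y,z-.03)-.045,abs(y)-.045);b=np.hypot(y-.02,z-.058)-.014
        ca=np.maximum(a,abs(x)-.05);cb=np.maximum(b,abs(x)-.049)
        return np.minimum(ca,cb)
    for y in(.1,.2):
        r=least_squares(sd,[y,.535,-.204,0],loss='soft_l1',f_scale=.001,x_scale=[.1,.01,.01,.01],diff_step=1e-4);print(n,r.x.round(4),r.cost*1e6/len(q),len(q))
E
python3 m.py|sed -n '/==/,$p'
```

```text
==
('scene',) [ 1.460e-01  5.353e-01 -2.049e-01 -1.000e-04] 0.3102427130291546 2821
('scene',) [ 1.460e-01  5.353e-01 -2.049e-01 -1.000e-04] 0.3102427629018384 2821
('top',) [ 0.1398  0.5334 -0.205  -0.0021] 0.8197719818922709 1711
('top',) [ 0.1398  0.5334 -0.205  -0.0021] 0.8197710108491896 1711
('scene', 'top') [ 0.1448  0.5353 -0.205  -0.0007] 0.617154213814384 4532
('scene', 'top') [ 0.1448  0.5353 -0.205  -0.0007] 0.617154213470602 4532
```

Request:
drive_tool(increments=[[[0,0,-0.3],[0,0,0.025],-1],[[0,0,-0.3],[0,0,0.025],-1],[[0,0,-0.3],[0,0,0.025],-1],[[0,0,-0.3],[0,0,0.025],-1],[[0.2,-0.4,0],[0,0,0],-1],[[0.326,-0.596,0],[0,0,0],-1],[[0.326,-0.596,0],[0,0,0],-1],[[0.326,-0.596,0],[0,0,0],-1],[[0.326,-0.596,0],[0,0,0],-1],[[0.326,-0.596,0],[0,0,0],-1],[[0.326,-0.596,0],[0,0,0],-1],[[0.326,-0.596,0],[0,0,0],-1],[[0.326,-0.596,0],[0,0,0],-1],[[0.326,-0.596,0],[0,0,0],-1],[[0.326,-0.596,0],[0,0,0],-1],[[0.326,-0.596,0],[0,0,0],-1],[[0.326,-0.596,0],[0,0,0],-1],[[0.326,-0.596,0],[0,0,0],-1],[[0.326,-0.596,0],[0,0,0],-1],[[0.326,-0.596,0],[0,0,0],-1]], grip_force=30)

```text
time: 1.77
eef_pos: [0.3834, -0.1674, 0.272]
eef_rot: [1.0, 0.006, -0.0, -0.0]
force: [0.2, 1.0, -1.4]
finger_gap: 1.001
gripper_force: 0.0
```

Request:
drive_tool(increments=[[[0.326,-0.596,0],[0,0,0],-1],[[0.326,-0.596,0],[0,0,0],-1],[[0.326,-0.596,0],[0,0,0],-1],[[0.326,-0.596,0],[0,0,0],-1],[[0.326,-0.596,0],[0,0,0],-1],[[0.326,-0.596,0],[0,0,0],-1],[[0.326,-0.596,0],[0,0,0],-1],[[0.326,-0.596,0],[0,0,0],-1],[[0.326,-0.596,0],[0,0,0],-1],[[0.326,-0.596,0],[0,0,0],-1],[[0.326,-0.596,0],[0,0,0],-1],[[0.326,-0.596,0],[0,0,0],-1],[[0.2,-0.4,0],[0,0,0],-1],[[0,0,0],[0,0,0],-1],[[0,0,0],[0,0,0],-1],[[0,0,0],[0,0,0],-1]])

```text
time: 3.1
eef_pos: [0.5436, 0.1344, 0.2718]
eef_rot: [1.0, 0.006, -0.001, 0.001]
force: [0.5, -0.2, 0.2]
finger_gap: 1.001
gripper_force: 0.0
```

Request:
drive_tool(increments=[[[0.31,-0.55,0],[0,0,0],-1],[[0.31,-0.55,0],[0,0,0],-1],[[0.31,-0.55,0],[0,0,0],-1],[[0.31,-0.55,0],[0,0,0],-1],[[0,0,0],[0,0,0],-1],[[0,0,0.35],[0,0,0],-1],[[0,0,0.35],[0,0,0],-1],[[0,0,0.35],[0,0,0],-1],[[0,0,0],[0,0,0],-1],[[0,0,0],[0,0,0],-1]])

```text
time: 3.93
eef_pos: [0.592, 0.2222, 0.2299]
eef_rot: [1.0, 0.005, -0.001, 0.001]
force: [0.5, -0.2, 0.5]
finger_gap: 1.0
gripper_force: 0.0
```

```bash
python3 - <<'E'
from h import *
a,_=save('scene','s1');b,_=save('top','t1')
cv2.imwrite('pics/c1.png',np.hstack([cv2.resize(a[60:220,360:500],(400,457)),cv2.resize(b[140:260,160:280],(400,457))[:457]]))
E
```

```text
(no output)
```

View pics/c1.png

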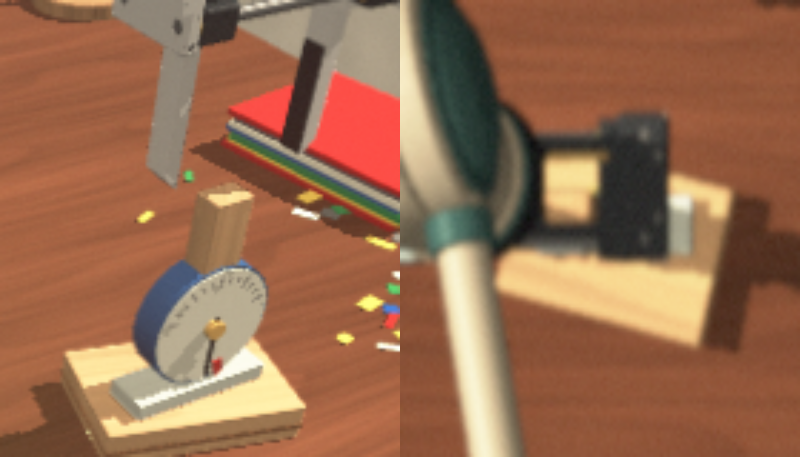

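The fingers (left part, tips near (165,180) and (295,145)) straddle the handle top at (225,195) evenly; nothing is in the way. I'll descend and grip.

Request:
drive_tool(increments=[[[0,0,0.35],[0,0,0],-1],[[0,0,0.35],[0,0,0],-1],[[0,0,0.35],[0,0,0],-1],[[0,0,0.35],[0,0,0],-1],[[0,0,0.18],[0,0,0],-1],[[0,0,0],[0,0,0],-1],[[0,0,0],[0,0,0],1],[[0,0,0],[0,0,0],1],[[0,0,0],[0,0,0],1],[[0,0,0],[0,0,0],1],[[0,0,0],[0,0,0],1],[[0,0,0],[0,0,0],1],[[0,0,0],[0,0,0],1],[[0,0,0],[0,0,0],1]], grip_force=40)

```text
time: 5.2
eef_pos: [0.5928, 0.2237, 0.1671]
eef_rot: [1.0, 0.006, 0.0, 0.0]
force: [-0.4, -0.4, 0.1]
finger_gap: 0.47
gripper_force: 0.0
```

Request:
drive_tool(increments=[[[0,0,0],[0,0,0],1],[[0,0,0],[0,0,0],1],[[0,0,0],[0,0,0],1],[[0,0,0],[0,0,0],1],[[0,0,0],[0,0,0],1],[[0,0,0],[0,0,0],1]])

```text
time: 5.7
eef_pos: [0.5928, 0.2241, 0.167]
eef_rot: [1.0, 0.006, 0.0, -0.0]
force: [0.5, 1.4, -1.3]
finger_gap: 0.317
gripper_force: 40.0
```

Request:
drive_tool(increments=[[[0,0,-0.1],[0,0,0],1],[[0,0,-0.3],[0,0,0],1],[[0,0,-0.4],[0,0,0],1],[[0,0,-0.4],[0,0,0],1],[[0,0,-0.4],[0,0,-0.0105],1],[[0,0,-0.4],[0,0,-0.0105],1],[[0,0,-0.4],[0,0,-0.0105],1],[[0,0,-0.2],[0,0,-0.0105],1],[[0,0,0],[0,0,0],1],[[-0.062,0.216,0],[0,0,0],1],[[-0.124,0.433,0],[0,0,0],1],[[-0.124,0.433,0],[0,0,0],1],[[-0.124,0.433,0],[0,0,0],1],[[-0.124,0.433,0],[0,0,0],1],[[-0.124,0.433,0],[0,0,0],1],[[-0.124,0.433,0],[0,0,0],1],[[-0.124,0.433,0],[0,0,0],1],[[-0.124,0.433,0],[0,0,0],1],[[-0.124,0.433,0],[0,0,0],1],[[-0.124,0.433,0],[0,0,0],1]])

```text
time: 7.37
eef_pos: [0.5655, 0.0346, 0.2692]
eef_rot: [0.997, 0.071, -0.002, 0.0]
force: [0.1, -0.7, -5.1]
finger_gap: 0.319
gripper_force: 40.0
```

Request:
drive_tool(increments=[[[-0.124,0.433,0],[0,0,0],1],[[-0.124,0.433,0],[0,0,0],1],[[-0.124,0.433,0],[0,0,0],1],[[-0.124,0.433,0],[0,0,0],1],[[-0.124,0.433,0],[0,0,0],1],[[-0.124,0.433,0],[0,0,0],1],[[-0.124,0.433,0],[0,0,0],1],[[-0.124,0.433,0],[0,0,0],1],[[-0.124,0.433,0],[0,0,0],1],[[-0.124,0.433,0],[0,0,0],1],[[-0.124,0.433,0],[0,0,0],1],[[-0.124,0.433,0],[0,0,0],1],[[-0.062,0.216,0],[0,0,0],1],[[0,0,0],[0,0,0],1],[[0,0,0],[0,0,0],1],[[0,0,0],[0,0,0],1],[[0,0,0],[0,0,0],1]])

```text
time: 8.78
eef_pos: [0.5368, -0.1857, 0.2709]
eef_rot: [0.997, 0.072, -0.0, -0.0]
force: [0.2, 0.2, -4.3]
finger_gap: 0.318
gripper_force: 40.0
```

```bash
python3 - <<'E'
from h import *
a,d=save('scene','s2');b,_=save('top','t2')
cv2.imwrite('pics/c2.png',np.hstack([cv2.resize(a[80:290,140:310],(400,494)),cv2.resize(b[140:290,340:480],(400,494))]))
o=get_obs();print({k:o[k].round(4) for k in('eef_pos','eef_rot','force','joint_positions')})
E
```

```text
{'eef_pos': array([ 0.537 , -0.1859,  0.2711]), 'eef_rot': array([ 9.974e-01,  7.230e-02, -0.000e+00, -1.000e-04]), 'force': array([ 0.2732,  0.1484, -4.4256]), 'joint_positions': array([-4.5580e-01,  2.4350e-01,  1.4349e+00,  2.0000e-04,  1.4632e+00,
        9.7020e-01])}
```

View pics/c2.png

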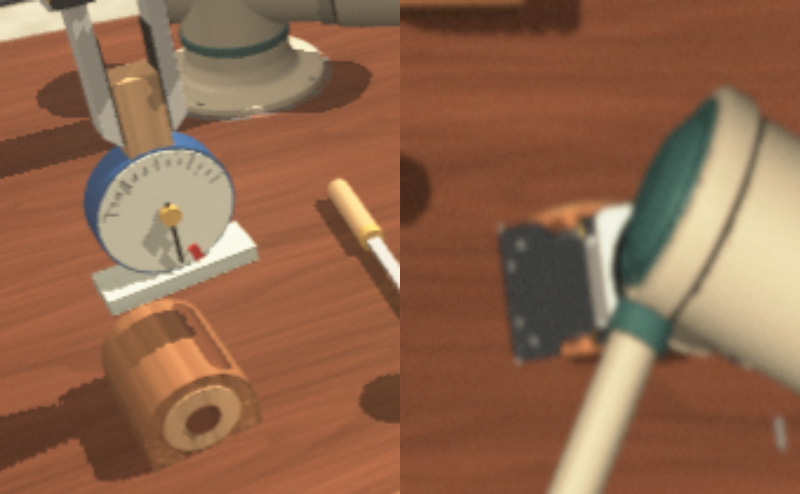

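The gauge hangs level above the stud (foot at about (175,270) of the left part), with the pointer straight down and the mark to its right at (197,253). The top view is mostly hidden by the arm. Next I measure the gauge's offset from the TCP and the mark angle.

```bash
cat > g.py <<'E'
from h import *
import sys
def frame(n):
    im=cv2.imread(f'pics/{n}.png');d=np.load(f'pics/{n}.npy');return im,cloud('scene',d)
def analyse(n,tcp,yaw,th,off=(0,0)):
    """gauge frame predicted from TCP; th=+y-end-down tilt; angles in gauge frame"""
    im,P=frame(n);c,s=np.cos(yaw),np.sin(yaw);X=np.array([c,s,0]);H=np.array([-s,c,0]);Z=np.array([0,0,1.])
    Yg=np.cos(th)*H-np.sin(th)*Z;Zg=np.sin(th)*H+np.cos(th)*Z
    O=np.array(tcp)-.137*Zg
    L=np.stack([(P-O)@X,(P-O)@Yg,(P-O)@Zg],-1)
    near=(np.abs(L[...,0])<.04)&(abs(L[...,1])<.07)&(L[...,2]>-.006)&(L[...,2]<.16)
    h=cv2.cvtColor(im,cv2.COLOR_BGR2HSV).astype(int)
    f=near&(abs(L[...,0])<.03)&(L[...,2]<.018)&(h[...,1]<90);q=L[f]
    if len(q)>10:print('foot x',np.percentile(q[:,0],[2,98]).round(4),'y',np.percentile(q[:,1],[1,99]).round(4),'z',np.percentile(q[:,2],[2,98]).round(4))
    f=near&(L[...,2]>.03)&(L[...,2]<.105)&(L[...,0]>.004);q=L[f];m=q.mean(0);k=np.ones(len(q),bool)
    for _ in range(6):w=np.linalg.svd(q[k]-q[k].mean(0))[2][2];w*=np.sign(w[0]);k=abs((q-q[k].mean(0))@w)<.003
    d=q[k];print('dial normal',w.round(3),'x',d[:,0].mean().round(4),'y',np.percentile(d[:,1],[.5,99.5]).round(4),'ztop',np.percentile(d[:,2],99.5).round(4))
    hh=near&(L[...,2]>.106)&(L[...,2]<.112);
    # plane at x=.0165 from dial mid-plane
    v,u=np.nonzero(cv2.dilate(near.astype(np.uint8),np.ones((3,3)))>0)
    o,r=ray('scene',np.c_[u,v].astype(float));xp=d[:,0].mean()-.012+.0165
    t=(xp-(o-O)@X)/(r@X);Q=o+r*t[:,None]-O;Y=Q@Yg;Zz=Q@Zg-.062
    R=np.hypot(Y,Zz);hs=h[v,u]
    gold=(R<.012)&(hs[:,1]>110)&(hs[:,0]>10)&(hs[:,0]<30);hy,hz=(Y[gold].mean(),Zz[gold].mean()) if gold.any() else (0,0)
    print('hub',np.round([hy,hz],4),gold.sum())
    hue=(hs[:,0]<8)|(hs[:,0]>172)
    w=np.where(hue&(hs[:,1]>110),hs[:,1]-110,0)*(R>.028)*(R<.05)*(Zz<0)
    for a,b in((0,0),(hy,hz)):
        my,mz=np.average(Y,weights=w)-a,np.average(Zz,weights=w)-b
        dk=np.where((R>.014)&(R<.042)&(Zz<-.01)&(abs(np.arctan2(Y,-Zz))<.7),np.maximum(90-hs[:,2],0),0)*1.
        py,pz=np.average(Y,weights=dk)-a,np.average(Zz,weights=dk)-b
        print('mark',np.arctan2(my,-mz).round(4),'r',np.hypot(my,mz).round(4),(w>0).sum(),' pointer',np.arctan2(py,-pz).round(4),'r',np.hypot(py,pz).round(4),(dk>0).sum())
E
python3 -c "
from g import *
analyse('s2',[.537,-.1859,.2711],.1447,0)"
```

```text
foot x [-0.0151  0.0185] y [-0.0539  0.0537] z [0.0014 0.0158]
dial normal [ 1.     0.009 -0.006] x 0.0125 y [-0.0454  0.0456] ztop 0.1047
hub [0.0004 0.0013] 69
mark 0.3254 r 0.0361 29  pointer 0.0242 r 0.0238 9
mark 0.3052 r 0.0372 29  pointer 0.0088 r 0.0251 9
```

Request:
drive_tool(increments=[[[-0.065,0.23,0],[0,0,0],1],[[-0.065,0.23,0],[0,0,0],1],[[0,0,0.1],[0,0,0],1],[[0,0,0.3],[0,0,0],1],[[0,0,0.3],[0,0,0],1],[[0,0,0.3],[0,0,0],1],[[0,0,0.2],[0,0,0],1],[[0,0,0.1],[0,0,0],1],[[0,0,0],[0,0,0],1],[[0,0,0],[0,0,0],1],[[0,0,0],[0,0,0],1]])

```text
time: 9.8
eef_pos: [0.5349, -0.2061, 0.2198]
eef_rot: [0.997, 0.072, 0.001, 0.0]
force: [-0.6, -0.3, -4.4]
finger_gap: 0.317
gripper_force: 40.0
```

Request:
drive_tool(increments=[[[0,-0.02,0.04],[0,0,0],1],[[0,0,0.04],[0,0,0],1],[[0,0,0.04],[0,0,0],1],[[0,0,0.02],[0,0,0],1],[[0,0,0],[0,0,0],1],[[0,0,0],[0,0,0],1]])

```text
time: 10.3
eef_pos: [0.5342, -0.205, 0.2134]
eef_rot: [0.997, 0.072, -0.0, 0.0]
force: [0.6, 0.2, -5.1]
finger_gap: 0.316
gripper_force: 40.0
```

Request:
drive_tool(increments=[[[0,0,0.02],[0,0,0],1],[[0,0,0.02],[0,0,0],1],[[0,0,0],[0,0,0],1],[[0,0,0],[0,0,0],1]])

```text
time: 10.63
eef_pos: [0.5343, -0.205, 0.2119]
eef_rot: [0.997, 0.072, 0.0, 0.0]
force: [0.3, -0.4, -4.1]
finger_gap: 0.319
gripper_force: 40.0
```

Request:
drive_tool(increments=[[[0,0,0.01],[0,0,0],1],[[0,0,0.01],[0,0,0],1],[[0,0,0],[0,0,0],1],[[0,0,0],[0,0,0],1]])

```text
time: 10.97
eef_pos: [0.5343, -0.205, 0.2118]
eef_rot: [0.997, 0.072, 0.0, 0.0]
force: [-1.7, 0.7, 1.5]
finger_gap: 0.319
gripper_force: 40.0
```

Contact: the force rose by about 6 N at z = 0.2118, as expected. I'll let it stand, then look.

Request:
drive_tool(increments=[[[0,0,0],[0,0,0],1],[[0,0,0],[0,0,0],1],[[0,0,0],[0,0,0],1],[[0,0,0],[0,0,0],1],[[0,0,0],[0,0,0],1],[[0,0,0],[0,0,0],1],[[0,0,0],[0,0,0],1],[[0,0,0],[0,0,0],1],[[0,0,0],[0,0,0],1],[[0,0,0],[0,0,0],1],[[0,0,0],[0,0,0],1],[[0,0,0],[0,0,0],1],[[0,0,0],[0,0,0],1],[[0,0,0],[0,0,0],1],[[0,0,0],[0,0,0],1],[[0,0,0],[0,0,0],1],[[0,0,0],[0,0,0],1],[[0,0,0],[0,0,0],1]])

```text
time: 12.47
eef_pos: [0.5344, -0.205, 0.2118]
eef_rot: [0.997, 0.072, 0.0, 0.0]
force: [-2.8, 1.9, 5.5]
finger_gap: 0.316
gripper_force: 40.0
```

```bash
cat > roll.py <<'E'
import numpy as np
# no-slip TCP path in (h,z) of the stud frame, relative to level pose, for +y-end-down tilt th
def tcp(th,g=.137):
    t0=.171;n=lambda t:np.array([np.sin(t),np.cos(t)]);e=lambda t:np.array([np.cos(t),-np.sin(t)])
    if th<=t0: C=np.array([0,.03])+.045*n(th);s=.045*th
    else: C=np.array([.02,.058])+.014*n(th);s=.045*t0+.0149+.014*(th-t0)
    return C-s*e(th)+g*n(th)
E
python3 - <<'E'
from g import *
from roll import tcp
for i in range(3):save('scene',f's3{i}')
o=get_obs();print(o['force'],o['torque'],o['eef_pos'])
for i in range(3):analyse(f's3{i}',o['eef_pos'],.1447,0)
# incremental tool moves: tool x ~ gauge x, tool y = -gauge y, tool z = -gauge z
T=np.r_[np.linspace(0,.17,10),np.linspace(.17,.31,9)[1:]]
for a,b in zip(T[:-1],T[1:]):
    d=tcp(b)-tcp(a);c,s=np.cos(a),np.sin(a)
    dy=-(d@[c,-s]);dz=-(d@[s,c]);print(b.round(4),tcp(b).round(4)-tcp(0).round(4),'units y,z',(dy/.04).round(4),(dz/.04).round(4),'rx',-(b-a)/np.pi)
E
```

```text
[-2.21078397  1.94416634  5.3049047 ] [ 0.34131809  0.50670882 -0.03980468] [ 0.53436933 -0.20501278  0.21179119]
foot x [-0.0151  0.019 ] y [-0.0544  0.0533] z [0.0018 0.016 ]
dial normal [ 1.     0.011 -0.001] x 0.0126 y [-0.0456  0.0452] ztop 0.1045
hub [-0.0001  0.0012] 60
mark 0.3232 r 0.0356 24  pointer -0.006 r 0.0245 7
mark 0.3168 r 0.0367 24  pointer -0.0002 r 0.0256 7
foot x [-0.0146  0.0189] y [-0.0544  0.0532] z [0.0019 0.016 ]
dial normal [ 1.     0.009 -0.001] x 0.0126 y [-0.0455  0.0456] ztop 0.1045
hub [-0.0001  0.0012] 60
mark 0.3234 r 0.0355 24  pointer -0.0063 r 0.0247 7
mark 0.3169 r 0.0367 24  pointer -0.0006 r 0.0258 7
foot x [-0.0149  0.0189] y [-0.0544  0.0531] z [0.0017 0.0162]
dial normal [1.    0.009 0.001] x 0.0126 y [-0.0455  0.0454] ztop 0.1047
hub [-0.0001  0.0012] 60
mark 0.3208 r 0.0354 25  pointer -0.006 r 0.0248 7
mark 0.3144 r 0.0366 25  pointer -0.0001 r 0.026 7
0.0189 [0.0026 0.    ] units y,z -0.0647 0.0004 rx -0.00601252007236049
0.0378 [ 5.2e-03 -1.0e-04] units y,z -0.0647 0.0 rx -0.00601252007236049
0.0567 [ 7.8e-03 -1.0e-04] units y,z -0.064
[... 377 characters left out ...]
.0647 -0.0024 rx -0.006012520072360494
0.17 [ 0.0233 -0.0013] units y,z -0.0647 -0.0028 rx -0.006012520072360494
0.1875 [ 0.0257 -0.0014] units y,z -0.0611 -0.0089 rx -0.005570423008216333
0.205 [ 0.0282 -0.0015] units y,z -0.06 -0.0095 rx -0.005570423008216342
0.2225 [ 0.0306 -0.0016] units y,z -0.06 -0.0096 rx -0.005570423008216333
0.24 [ 0.033  -0.0017] units y,z -0.06 -0.0097 rx -0.005570423008216333
0.2575 [ 0.0354 -0.0019] units y,z -0.06 -0.0098 rx -0.005570423008216342
0.275 [ 0.0379 -0.0021] units y,z -0.06 -0.0099 rx -0.005570423008216342
0.2925 [ 0.0403 -0.0024] units y,z -0.06 -0.0101 rx -0.005570423008216324
0.31 [ 0.0427 -0.0027] units y,z -0.06 -0.0102 rx -0.005570423008216342
```

Request:
drive_tool(increments=[[[0,-0.032,-0.008],[-0.003,0,0],1],[[0,-0.032,0],[-0.003,0,0],1],[[0,-0.065,0],[-0.006,0,0],1],[[0,-0.065,0],[-0.006,0,0],1],[[0,-0.065,0],[-0.006,0,0],1],[[0,-0.065,-0.001],[-0.006,0,0],1],[[0,-0.065,-0.002],[-0.006,0,0],1],[[0,0,0],[0,0,0],1],[[0,0,0],[0,0,0],1]])

```text
time: 13.37
eef_pos: [0.5322, -0.1891, 0.2111]
eef_rot: [0.996, 0.072, 0.004, 0.057]
force: [-1.9, 1.5, 6.0]
finger_gap: 0.313
gripper_force: 40.0
```

Request:
drive_tool(increments=[[[0,-0.065,-0.006],[-0.006,0,0],1],[[0,-0.065,-0.006],[-0.006,0,0],1],[[0,-0.065,-0.003],[-0.006,0,0],1],[[0,0,0],[0,0,0],1],[[0,0,0],[0,0,0],1]])

```text
time: 13.78
eef_pos: [0.5311, -0.1813, 0.2103]
eef_rot: [0.994, 0.072, 0.006, 0.084]
force: [-1.4, 2.2, 4.6]
finger_gap: 0.319
gripper_force: 40.0
```

Request:
drive_tool(increments=[[[0,-0.06,-0.009],[-0.0056,0,0],1],[[0,-0.06,-0.0095],[-0.0056,0,0],1],[[0,-0.06,-0.0095],[-0.0056,0,0],1],[[0,0,0],[0,0,0],1],[[0,0,0],[0,0,0],1],[[0,0,0],[0,0,0],1]])

```text
time: 14.28
eef_pos: [0.5301, -0.1742, 0.2099]
eef_rot: [0.991, 0.071, 0.008, 0.11]
force: [-0.2, 3.8, 5.6]
finger_gap: 0.317
gripper_force: 40.0
```

Request:
drive_tool(increments=[[[0,-0.06,-0.012],[-0.0056,0,0],1],[[0,-0.06,-0.012],[-0.0056,0,0],1],[[0,-0.06,-0.012],[-0.0056,0,0],1],[[0,-0.06,-0.011],[-0.0056,0,0],1],[[0,-0.06,-0.01],[-0.0056,0,0],1],[[0,0,0],[0,0,0],1],[[0,0,0],[0,0,0],1],[[0,0,0],[0,0,0],1],[[0,0,0],[0,0,0],1],[[0,0,0],[0,0,0],1],[[0,0,0],[0,0,0],1],[[0,0,0],[0,0,0],1],[[0,0,0],[0,0,0],1],[[0,0,0],[0,0,0],1],[[0,0,0],[0,0,0],1],[[0,0,0],[0,0,0],1],[[0,0,0],[0,0,0],1],[[0,0,0],[0,0,0],1],[[0,0,0],[0,0,0],1],[[0,0,0],[0,0,0],1]])

```text
time: 15.95
eef_pos: [0.5279, -0.163, 0.2091]
eef_rot: [0.985, 0.071, 0.011, 0.155]
force: [1.2, 1.9, -3.3]
finger_gap: 0.318
gripper_force: 40.0
```

```bash
cat > look.py <<'E'
from g import *
from scipy.spatial.transform import Rotation as Ro
n=sys.argv[1];o=get_obs();A=Ro.from_quat(o['eef_rot']).as_matrix()
th=np.arctan2(-A[2,1]*-1,-A[2,2]) ;yaw=np.arctan2(A[1,0],A[0,0])
print('pos',o['eef_pos'].round(4),'yaw',yaw.round(4),'tilt',th.round(4),'toolx z',A[2,0].round(4),'F',o['force'].round(1),'t',o['time'])
ims=[]
for i in range(8):
    im,d=save('scene',f'{n}{i}');ims.append(im.astype(float))
m=np.mean(ims,0).astype(np.uint8);cv2.imwrite(f'pics/{n}.png',m);np.save(f'pics/{n}.npy',d)
analyse(n,o['eef_pos'],yaw,abs(th))
cv2.imwrite(f'pics/{n}c.png',cv2.resize(m[150:240,165:265],(800,600) if 0 else (666,600),interpolation=cv2.INTER_CUBIC))
E
python3 look.py f
```

```text
pos [ 0.5279 -0.163   0.2091] yaw 0.1436 tilt 0.311 toolx z -0.0007 F [ 1.2  1.9 -3.3] t 15.95
foot x [-0.0149  0.0188] y [-0.0548  0.0528] z [0.0018 0.0159]
dial normal [1.    0.009 0.001] x 0.0125 y [-0.0461  0.0446] ztop 0.1044
hub [-0.0006  0.0014] 61
mark 0.2883 r 0.0368 21  pointer 0.3099 r 0.0264 11
mark 0.2917 r 0.0383 21  pointer 0.3134 r 0.028 11
```

View pics/fc.png

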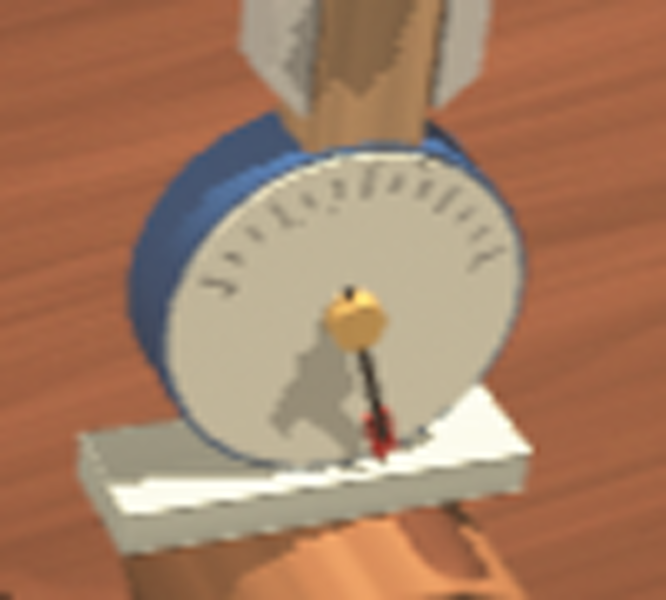

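The crop shows the pointer from the hub (357,320) to its tip (383,455), lying over the red mark at (380,435) with red visible on both sides. The contact is now only about 1 N. I'll refine the mark angle from the pictures where it was not hidden.

```bash
cat > mk.py <<'E'
from g import *
def polar(names,tcp,yaw,th,xf=.0005):
    im=np.mean([cv2.imread(f'pics/{n}.png').astype(float) for n in names],0)
    c,s=np.cos(yaw),np.sin(yaw);X=np.array([c,s,0]);H=np.array([-s,c,0]);Z=np.array([0,0,1.])
    Yg=np.cos(th)*H-np.sin(th)*Z;Zg=np.sin(th)*H+np.cos(th)*Z;O=np.array(tcp)-.137*Zg
    v,u=np.mgrid[150:250,150:280];v=v.ravel();u=u.ravel()
    o,r=ray('scene',np.c_[u,v].astype(float));t=(.0165+xf-(o-O)@X)/(r@X);Q=o+r*t[:,None]-O
    Y=Q@Yg;Zz=Q@Zg-.062;R=np.hypot(Y,Zz);a=np.arctan2(Y,-Zz)
    p=im[v,u];red=np.clip(p[:,2]-(p[:,0]+p[:,1])/2-25,0,None)
    k=(R>.029)&(R<.052)&(abs(a-.3)<.35);w=red*k
    y,z=np.average(Y,weights=w),np.average(Zz,weights=w)
    print(names[0],'mark',np.arctan2(y,-z).round(4),'r',np.hypot(y,z).round(4))
    h=np.histogram(a,bins=np.arange(-.05,.66,.05),weights=w)[0];print((h/h.max()).round(2))
polar(['s2'],[.537,-.1859,.2711],.1447,0)
polar(['s30','s31','s32'],[.5344,-.205,.2118],.1447,0)
polar(['f'],[.5279,-.163,.2091],.1436,.311)
E
python3 mk.py
```

```text
s2 mark 0.3249 r 0.036
[0.   0.   0.   0.   0.03 0.37 1.   0.93 0.84 0.44 0.01 0.   0.   0.  ]
s30 mark 0.3222 r 0.0356
[0.   0.   0.   0.   0.05 0.58 1.   0.96 0.59 0.67 0.03 0.01 0.   0.01]
f mark 0.3009 r 0.037
[0.   0.   0.   0.   0.12 1.   0.99 0.64 0.76 0.25 0.01 0.01 0.01 0.01]
```

Request:
drive_tool(increments=[[[0,0.014,0.006],[0.0013,0,0],1],[[0,0.013,0.006],[0.0013,0,0],1],[[0,0,0.003],[0,0,0],1],[[0,0,0],[0,0,0],1],[[0,0,0],[0,0,0],1],[[0,0,0],[0,0,0],1],[[0,0,0],[0,0,0],1],[[0,0,0],[0,0,0],1],[[0,0,0],[0,0,0],1],[[0,0,0],[0,0,0],1],[[0,0,0],[0,0,0],1],[[0,0,0],[0,0,0],1],[[0,0,0],[0,0,0],1],[[0,0,0],[0,0,0],1],[[0,0,0],[0,0,0],1],[[0,0,0],[0,0,0],1],[[0,0,0],[0,0,0],1],[[0,0,0],[0,0,0],1]])

```text
time: 17.85
eef_pos: [0.5283, -0.164, 0.2092]
eef_rot: [0.986, 0.071, 0.011, 0.15]
force: [-1.6, -0.1, 1.8]
finger_gap: 0.315
gripper_force: 40.0
```

```bash
python3 look.py e; cat >> mk.py <<'E'
o=get_obs();from scipy.spatial.transform import Rotation as Ro
A=Ro.from_quat(o['eef_rot']).as_matrix();polar(['e'],o['eef_pos'],np.arctan2(A[1,0],A[0,0]),abs(np.arctan2(A[2,1],-A[2,2])))
E
python3 mk.py|tail -2; python3 -c "
import cv2
m=cv2.imread('pics/e.png');cv2.imwrite('pics/ec.png',cv2.resize(m[185:235,195:245],(600,600),interpolation=2))"
```

```text
pos [ 0.5283 -0.164   0.2092] yaw 0.1436 tilt 0.3026 toolx z -0.0001 F [-1.6 -0.1  1.8] t 17.85
foot x [-0.0156  0.0187] y [-0.0547  0.053 ] z [0.0017 0.0159]
dial normal [ 1.     0.01  -0.001] x 0.0123 y [-0.0462  0.045 ] ztop 0.1045
hub [-0.0003  0.0014] 60
mark 0.2908 r 0.037 20  pointer 0.2996 r 0.0268 9
mark 0.2877 r 0.0384 20  pointer 0.2949 r 0.0281 9
e mark 0.2963 r 0.037
[0.   0.   0.   0.   0.15 1.   0.85 0.6  0.71 0.19 0.   0.01 0.01 0.01]
```

View pics/ec.png

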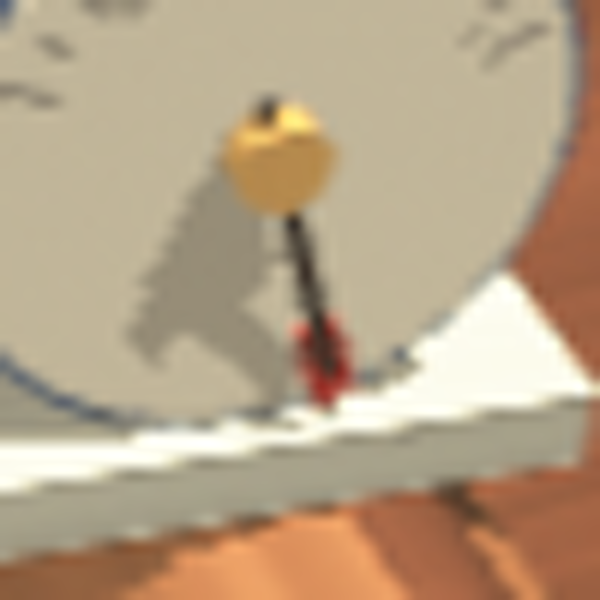

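The crop shows the hub at (280,155) and the pointer running to (325,370). It lies in the middle of the red mark, which spans about 298 to 350 at row 350. Tilt is 0.303 rad, the measured mark about 0.30, and contact is about 6 N, so I'm handing in.

```bash
python3 -c "
from plant import *
o=get_obs();print(o['force'],o['finger_gap'],o['time']);print(finish_job())"
```

```text
[-2.98048257 -0.46604947  3.03589945] 0.3170628011430568 18.25
the job is handed in; nothing more can be done
None
```

I set the gauge level on the stud and let it stand for about 1.5 s, still gripped. I then rocked it to about 0.30 rad, where the pointer looks centred on the red mark, and handed in at 18.25 s with it gripped and pressing on the stud with about 7 N; the jar, mallet and chisel were not touched.

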